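Find the parts case with the loose mixing ball and show it to the label reader

ROBOT

A 6-joint arm with a two-finger parallel gripper is mounted at the origin on a cart in front of the work surface, level with it; the furniture and walls round the work are solid. World frame = base frame: x ahead of the robot, y to its left, z up, the work surface at z = 0. Lengths are in mm, angles in rad, forces in N, time in s.
With the tool pointing down it reaches from about 350 to 975 mm from the base axis. Payload 7.1 kg.
Tool frame: the origin (TCP) lies at the very end of the fingers, on their centre line; the grasp point (between the pads) lies 19 mm behind it (ctrl.grip_point_offset is the distance from the TCP to the grasp point, in mm); x points along the fingers, y is the direction in which the jaws open and shut, and the axes are right-handed (so a half turn about x gives the same grasp; the last joint's range is limited). The gripper opens to 88 mm and grips with 3 to 60 N. Pads are 20 mm wide; open, the fingers measure 115 mm over their backs; the gripper's body (75 mm by 178 mm) begins 61 mm behind the grasp point.
Start: joints at [-0.019, 0.423, 1.63, -0, 1.089, -0.019], TCP at [624.984, 0.026, 222.675] pointing down, gripper open.
Joint ranges: [-3, 3], [-0.9, 2.11], [0.09, 2.58], [-1.31, 4.45], [0.11, 2.69], [-2.54, 2.54]. Speed limits (rad/s): [2.39, 2.39, 3.01, 3.14, 3.14, 3.14].

INTERFACE

Orientations are given as a rotation vector (axis times angle).
In Python, from workcell import ctrl, vision, workorder gives the robot as it stands.
- The arm moves only by the shell command python3 -m crank 'ROWS'. ROWS is JSON, a list of rows, each a list of 3 entries, a list of its own where there are three numbers: the shift along the tool's x, y, z in m, then the turn, a rotation vector about the tool's x, y, z in rad, then the finger opening in m, from 0 to 0.0878. In form: [[[dx, dy, dz], [wx, wy, wz], jaw], ...]. A call has exactly 8 rows; each row shifts and turns the commanded pose from where the row before left it, along the tool's axes as they then stand; what a row does not reach is not made up. A row lasts 1/12 s, in which the tool goes at most 41.7 mm and 7.16 degrees, less where a joint would pass 70% of its speed; a pose out of reach is approached as far as the arm can. A call with a gripper value outside its range is refused whole. The fingers move at their own pace and stop on an object; the grip force is fixed at half the most. Time passes only in rows, so rows that do not move let the fingers close, or fill a call up. It gives the time, the measured TCP pose, the force and the opening at its end, in the units of the state.
- ctrl.get_obs(): the state, without advancing time (a new reading comes with each control period).
- vision.get_image(name): name is "scene" or "side" or "wrist"; returns a dict with "img" (400x640x3 uint8, blue, green, red), "mtx" (3x3 intrinsics, pixels), "rvec" (rotation vector, rad) and "tvec" (3), from world to camera coordinates, as OpenCV has them; the wrist camera has in their place "hand_eye" (4x4, takes a point from camera to tool coordinates, whose origin is the TCP and whose axes are the tool frame's). Camera axes: x right, y down, z forward; pixel columns grow to the right and rows downward; lengths in mm; the calibration is good to about 2 mm. A picture is of the moment at which its call begins: read the wrist's pose just before it. There is no depth.
- workorder.close_job(): hands the job in, once; it reports no verdict.
The state is a dict: "t": time; "qpos": joint angles; "qvel": joint speeds; "joint_torque": joint torques, N m; "ee_pos": TCP position; "orientation": TCP orientation; "ft_force": force on the tool from outside, world axes, zero at the start; "moment": the same for the moment, N m; "width": finger opening in mm.
Only numpy, scipy, OpenCV 4.12 (cv2) and the standard library are available. Lean on these libraries where they do the work, as an engineer would, in place of code of your own. Each camera call takes 0.05 s, during which the arm holds its last target.

TASK

Wake the label reader by pressing the button on top of it fully down and letting it come up again. Then lift the three sealed parts cases one at a time about 10 cm clear of the bench and shake or rock them end to end until you find the one whose steel mixing ball runs from end to end inside; put silent ones back flat on the bench, lid up, without showing them to the reader, and leave the marker, the tape roll and the screwdriver where they are. The job ends with you still holding the rattling case: hold it still and level in front of the reader, lid up, one long side facing the window squarely, centred on the window and about 12 cm from it, not touching the reader, and finish like that without putting it down.

Things in the scene. Friction and masses are not known exactly. Their poses are not given: they have to be found in the camera images.
- case_a_center (a point): One of three identical sealed parts cases: closed black plastic box, 170 mm long (its y), 52 mm wide (its x), 52 mm high (its z); latches and hinges near the ends of its long sides, a paper label in the middle of each long side. Starts flat on the bench, lid up. Point: centre of the case, 26 mm above its underside. It stays shut and can be gripped across its 52 mm width.
- case_b_center (a point): Another of the three identical cases, same size and point. In one of the three, a different one each time, a loose steel ball (34 mm, 160 g) rolls up to 64 mm either way of the middle along y when the case is tilted by more than about 10 degrees or jerked; level, it stays put. The other two hold only a felt pad (10 g).
- case_c_center (a point): The third of the identical cases, same size and point. A case weighs 150 to 310 g without its contents, so weight alone does not tell; the shift of the ball from end to end moves the held load's balance and held level it is felt at the wrist as a change of moment of about 0.2 N m about the case's x.
- reader_window (a point): Bench label reader, fixed: black foot 110 x 110 mm, column, grey head 75 mm deep, 110 mm wide, from 88 to 160 mm above the bench. Point: centre of the dark glass window (80 x 42 mm) on the head's front face, 124 mm above the bench; the window looks along this frame's -x, y runs across the window, z up. It reads a case centred about 120 mm out.
- reader_button_top (a point): Centre of the top of the white round start button (26 mm across) in a black collar on top of the reader's head, 178 mm above the bench when up. Pressed straight down.
- reader_button (a joint): Travel of the start button: 0 when up, 0.006 m fully down; springs back by itself; fully down takes about 5 N.
- marker: Loose marker pen lying on the bench, 123 x 17 mm, white with a black cap; origin under its middle. Bystander.
- tape_roll: Loose black tape roll lying flat, 66 mm across, 19 mm high; origin under its middle. Bystander.
- screwdriver_1: Loose screwdriver with a blue grip lying on the bench, 200 mm long (its y), 28 mm thick; origin under its middle. Bystander.

How it is judged:
By the outcome, as a careful person would: the job done as asked, in the order asked, and still so for the second after the job is handed in, while the arm keeps its last pose, push and grip.
It also fails if it takes over 72 s, if anything falls off the work surface, if the arm or the gripper's body presses on something with over 40 N, if the wrist force passes 120 N, or if a joint passes its speed limit or range.

## Working session

There is one attempt and no reset: what is moved stays moved. The work goes in short steps, Python scripts to look and compute and a shell command to move; the robot and the scene stay as the last step left them, time stands still between calls to the robot, and variables do not carry over. Pictures are saved under pics/ and viewed, and the job is handed in when it is done.

```bash
mkdir -p pics; ls
python3 - <<'E'
from workcell import ctrl, vision, workorder
import cv2
print(ctrl.get_obs())
for n in ("scene","side","wrist"):
    d=vision.get_image(n); cv2.imwrite(f"pics/{n}0.png",d["img"])
    print(n,{k:v for k,v in d.items() if k!="img"})
E
```

```text
pics
{'t': 0.0, 'qpos': array([-1.89796507e-02,  4.23878516e-01,  1.63066196e+00, -1.50947458e-05,
        1.08859269e+00, -1.90101054e-02]), 'qvel': array([-0.00061899, -0.00101593, -0.00108581, -0.00162107, -0.0002377 ,
       -0.00155985]), 'joint_torque': array([ 1.28069914e-03, -5.44622147e+01, -2.73670936e+01,  6.42951974e-02,
        2.27214623e-02, -1.51321510e-04]), 'ee_pos': array([6.24456099e+02, 4.46198994e-02, 2.21889188e+02]), 'orientation': array([ 1.20845495,  1.21036332, -1.21029879]), 'ft_force': array([-0.66532427,  0.14467008, -0.71639204]), 'moment': array([-0.04769543, -0.01521177, -0.01219247]), 'width': 87.39365126624175}
scene {'mtx': array([[501.3601026 ,   0.        , 318.04908931],
       [  0.        , 501.3601026 , 201.89464904],
       [  0.        ,   0.        ,   1.        ]]), 'rvec': array([ 0.79162679, -2.42724589,  1.23775444]), 'tvec': array([ 515.54634972,  221.60279853, 1123.61801693])}
side {'mtx': array([[433.04139833,   0.        , 315.76131292],
       [  0.        , 433.04139833, 200.78619288],
       [  0.        ,   0.        ,   1.        ]]), 'rvec': array([ 0.26405736, -2.74417369,  1.37792602]), 'tvec': array([ 537.91539198,   91.77400105, 1438.28250144])}
wrist {'mtx': array([[336.86225877,   0.        , 320.3062862 ],
       [  0.        , 336.86225877, 194.75834887],
       [  0.        ,   0.        ,   1.        ]]), 'hand_eye': array([[ 9.11465976e-05, -2.74151022e-01,  9.61686648e-01,
        -1.63367476e+02],
       [ 9.99999630e-01, -7.97372320e-04, -3.22087242e-04,
        -2.77677621e-01],
       [ 8.55122860e-04,  9.61686322e-01,  2.74150848e-01,
        -7.54885869e+01],
       [ 0.00000000e+00,  0.00000000e+00,  0.00000000e+00,
         1.00000000e+00]])}
```

View pics/scene0.png

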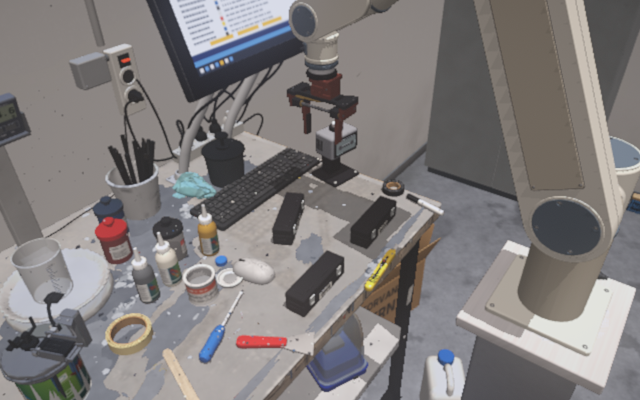

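View pics/side0.png

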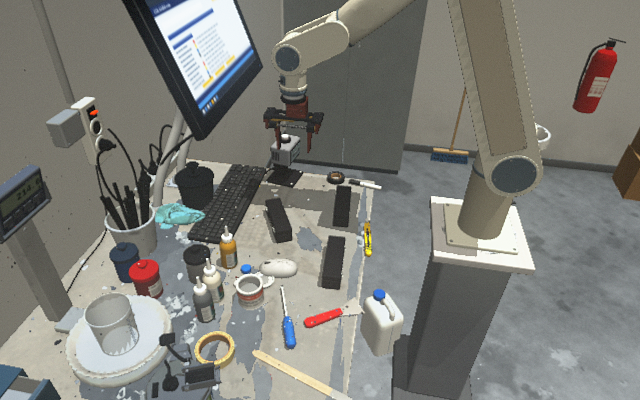

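View pics/wrist0.png

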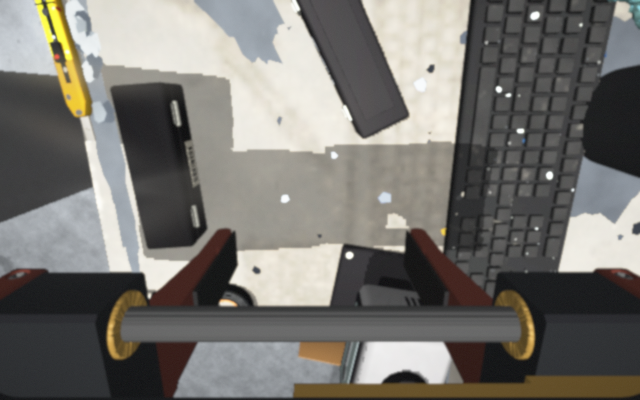

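The scene view shows three cases near (289,218), (374,221) and (315,283), and the reader at about (337,145), partly behind the gripper. I'll zoom in to measure them.

```bash
cat > h.py <<'E'
from workcell import ctrl, vision, workorder
import cv2, numpy as np
from scipy.spatial.transform import Rotation as R
def cam(n):
    o=ctrl.get_obs(); d=vision.get_image(n)
    if n=="wrist":
        T=np.eye(4);T[:3,:3]=R.from_rotvec(o["orientation"]).as_matrix();T[:3,3]=o["ee_pos"]
        W=T@d["hand_eye"]; d["C"]=W[:3,3]; d["R"]=W[:3,:3]
    else:
        M=cv2.Rodrigues(d["rvec"])[0]; d["R"]=M.T; d["C"]=-M.T@d["tvec"]
    return d
def ray(d,p):
    v=d["R"]@np.linalg.inv(d["mtx"])@np.array([p[0],p[1],1.]); return d["C"],v/np.linalg.norm(v)
def onz(d,p,z):
    c,v=ray(d,p); return c+v*(z-c[2])/v[2]
def proj(d,P):
    q=d["R"].T@(np.array(P,float)-d["C"]); q=d["mtx"]@q; return q[:2]/q[2]
def tri(*cr):
    A=np.zeros((3,3));b=np.zeros(3)
    for c,v in cr:
        M=np.eye(3)-np.outer(v,v);A+=M;b+=M@c
    x=np.linalg.solve(A,b); return x,[np.linalg.norm((np.eye(3)-np.outer(v,v))@(x-c)) for c,v in cr]
def st():
    o=ctrl.get_obs()
    Rm=R.from_rotvec(o["orientation"]).as_matrix()
    print("t",round(o["t"],2),"p",o["ee_pos"].round(1),"ax",Rm[:,0].round(3),"ay",Rm[:,1].round(3),"az",Rm[:,2].round(3),"F",o["ft_force"].round(2),"M",o["moment"].round(3),"w",round(o["width"],1),"q",o["qpos"].round(2))
    return o,Rm
def crop(img,x0,y0,x1,y1,s,f):
    cv2.imwrite(f,cv2.resize(img[y0:y1,x0:x1],None,fx=s,fy=s,interpolation=cv2.INTER_CUBIC))
E
python3 - <<'E'
from h import *
st()
s=cam("scene"); w=cam("wrist"); d=cam("side")
crop(s["img"],260,110,460,260,4,"pics/s1.png")
crop(s["img"],230,180,430,330,4,"pics/s2.png")
crop(d["img"],230,110,390,230,5,"pics/d1.png")
print(s["C"],d["C"],w["C"])
for n,p in (("foot",(337,172)),("tape",(393,186)),("b",(289,235)),("yellow",(380,270))): print(n,onz(s,p,0))
E
```

```text
t 0.15 p [624.6   0.  222.1] ax [-0.001  0.    -1.   ] ay [ 1.     0.    -0.001] az [ 0. -1. -0.] F [0.43 0.33 0.68] M [ 0.014 -0.005 -0.044] w 88.2 q [-0.02  0.42  1.63 -0.    1.09 -0.02]
[-67.42025228 927.82302887 843.80816758] [ 354.29565448 1179.27716673  922.069381  ] [624.55816655  75.5232914  385.56723111]
foot [ 696.5788845  -172.08194267    0.        ]
tape [ 513.43106046 -203.96046375    0.        ]
b [621.76231462 157.33665232   0.        ]
yellow [ 3.56945098e+02  1.32719890e+02 -1.13686838e-13]
```

View pics/s1.png

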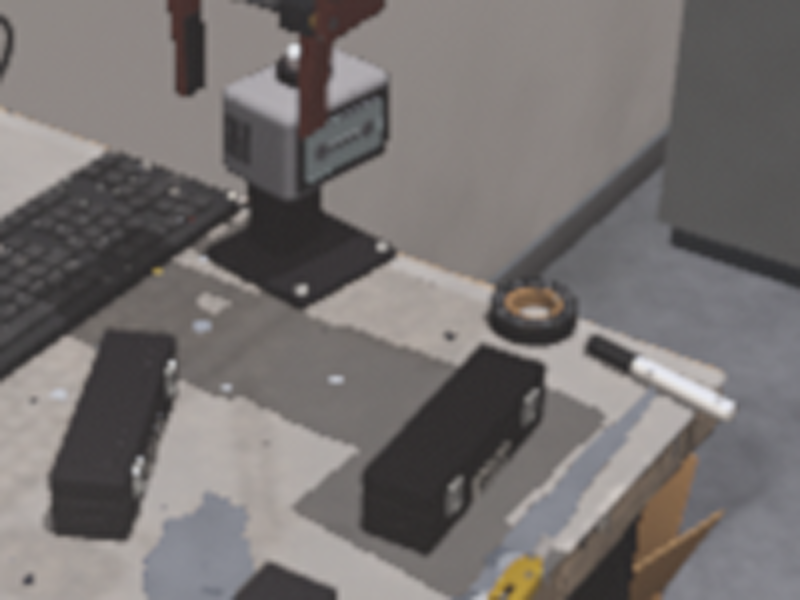

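View pics/s2.png

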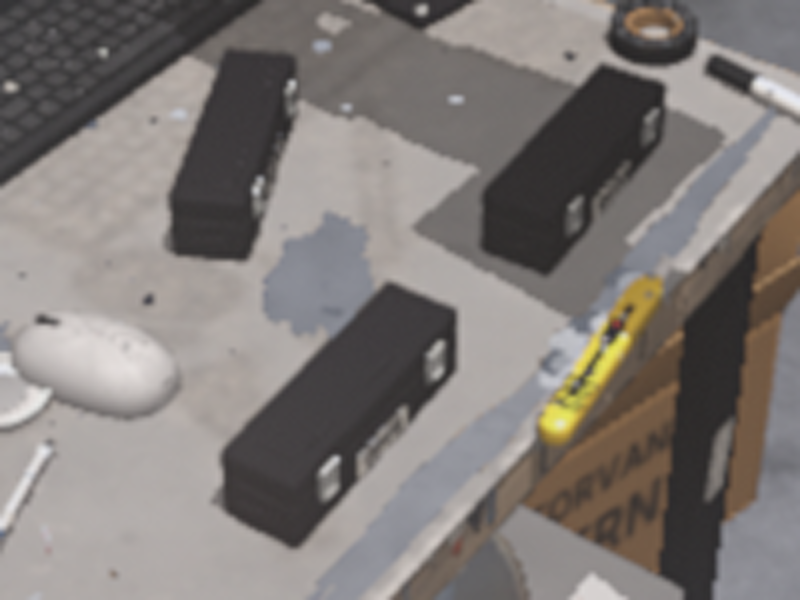

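View pics/d1.png

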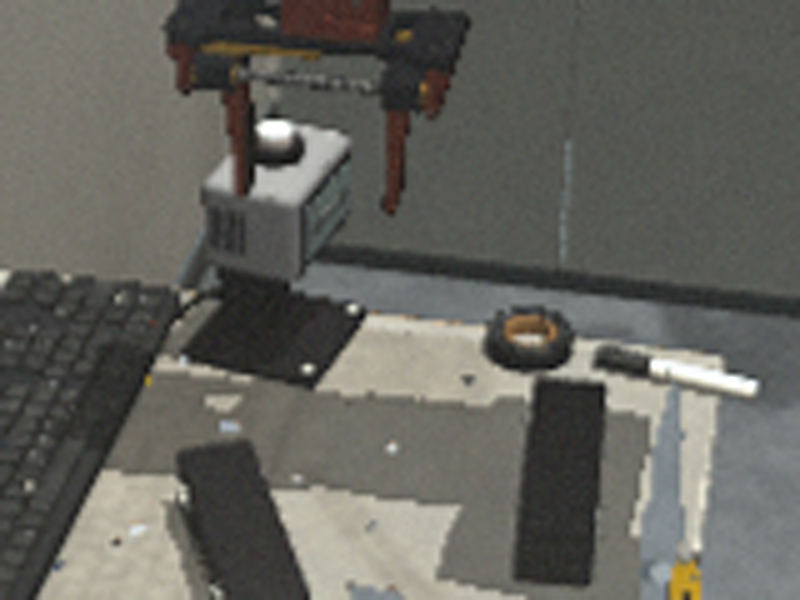

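Run:
```python
from h import *
s=cam("scene"); d=cam("side")
S1=lambda x,y:(260+x/4-.4,110+y/4-.4); S2=lambda x,y:(230+x/4-.4,180+y/4-.4); D1=lambda x,y:(230+x/5-.4,110+y/5-.4)
print("button",tri(ray(s,S1(296,50)),ray(d,D1(276,126))), onz(s,S1(296,50),178), onz(d,D1(276,126),178))
print("head scene z160")
for p in ((224,88),(303,128),(388,68)): print(onz(s,S1(*p),160).round(0))
print("head side z160")
for p in ((203,188),(303,210),(350,133)): print(onz(d,D1(*p),160).round(0))
print("foot scene"); 
for p in ((210,253),(302,305),(394,252)): print(onz(s,S1(*p),4).round(0))
print("foot side")
for p in ((182,358),(312,386),(365,306)): print(onz(d,D1(*p),4).round(0))
print("cases")
for n,c in dict(far=((230,50),(297,55),(247,212),(172,200)),right=((606,66),(664,86),(545,215),(484,195)),near=((389,284),(456,311),(297,488),(224,460))).items():
    P=np.array([onz(s,S2(*p),52) for p in c]); print(n,P.mean(0).round(1)); print(P[:,:2].round(0).tolist(), "len",np.linalg.norm((P[0]+P[1]-P[2]-P[3])/2).round(0),"wid",np.linalg.norm((P[0]+P[3]-P[1]-P[2])/2).round(0)); v=(P[3]+P[2]-P[0]-P[1]); print("long axis deg",np.degrees(np.arctan2(v[1],v[0])))
# side masks
for n,c in dict(rightside=((538,378),(606,384),(588,584),(514,576))).items():
    P=np.array([onz(d,D1(*p),52) for p in c]); print(n,P.mean(0).round(1),P[:,:2].round(0).tolist())
for n,p in dict(tape=(533,300),capend=(590,350),penend=(732,410)).items(): print(n,onz(s,S1(*p),10).round(0))
```

```text
button (array([ 688.29011415, -142.48704603,  190.23177473]), [np.float64(1.929404560225315), np.float64(1.9294045602254974)]) [ 700.20356073 -158.79184552  178.        ] [ 694.89551882 -168.60802591  178.        ]
head scene z160
[ 729. -109.  160.]
[647. -92. 160.]
[ 648. -203.  160.]
head side z160
[ 732. -101.  160.]
[656. -87. 160.]
[ 648. -203.  160.]
foot scene
[ 754. -118.    4.]
[ 653. -100.    4.]
[ 637. -202.    4.]
foot side
[ 757. -114.    4.]
[654. -99.   4.]
[ 638. -214.    4.]
cases
far [643. 127.  52.]
[[703.0, 62.0], [661.0, 40.0], [580.0, 194.0], [627.0, 212.0]] len 172.0 wid 49.0
long axis deg 117.33977132902353
right [452.8   9.2  52. ]
[[479.0, -72.0], [435.0, -74.0], [427.0, 89.0], [469.0, 94.0]] len 165.0 wid 43.0
long axis deg 93.19852518813194
near [439.8 279.2  52. ]
[[468.0, 198.0], [422.0, 194.0], [412.0, 359.0], [457.0, 366.0]] len 167.0 wid 46.0
long axis deg 93.7352308794328
rightside [453.4  32.8  52. ] [[485.0, -75.0], [437.0, -78.0], [423.0, 141.0], [469.0, 143.0]]
tape [ 511. -197.   10.]
capend [ 445. -164.   10.]
penend [ 331. -156.   10.]
```

The button is near (695,-163). The reader's yaw is still uncertain, so I'll close the jaw and move in front of the reader for a clear look.

```bash
python3 -m crank '[[[-0.013,-0.011,0.012],[0,0,0],0],[[-0.013,-0.011,0.025],[0,0,0],0],[[-0.013,-0.011,0.025],[0,0,0],0],[[-0.013,-0.011,0.025],[0,0,0],0],[[-0.013,-0.011,0.025],[0,0,0],0],[[-0.013,-0.011,0.025],[0,0,0],0],[[0,0,0.013],[0,0,0],0],[[0,0,0],[0,0,0],0]]'
python3 - <<'E'
from h import *
st()
for n in ("scene","side","wrist"):
    d=cam(n); np.savez(f"pics/{n}1.npz",**{k:d[k] for k in("img","mtx","R","C")})
    if n=="wrist": crop(d["img"],300,60,620,300,2.5,"pics/w2.png"); cv2.imwrite("pics/w2f.png",d["img"])
    if n=="scene": crop(d["img"],300,110,400,185,8,"pics/s3.png")
    if n=="side": crop(d["img"],240,120,340,195,8,"pics/d3.png")
E
```

```text
t: 1.07
ee_pos: [559.2, -152.2, 301.5]
orientation: [1.212, 1.206, -1.21]
ft_force: [0.4, 0.7, -0.7]
width: 38.4
t 1.07 p [ 559.2 -152.2  301.5] ax [ 0.002 -0.001 -1.   ] ay [ 1.    -0.003  0.002] az [-0.003 -1.     0.001] F [ 0.38  0.69 -0.67] M [ 0.016  0.021 -0.017] w 38.4 q [-0.29  0.27  1.66 -0.    1.21 -0.28]
```

View pics/w2.png

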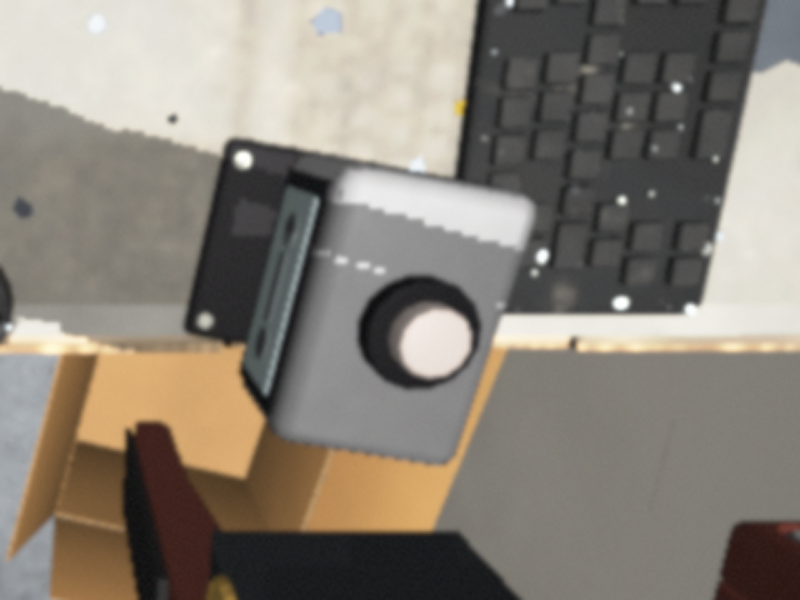

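View pics/s3.png

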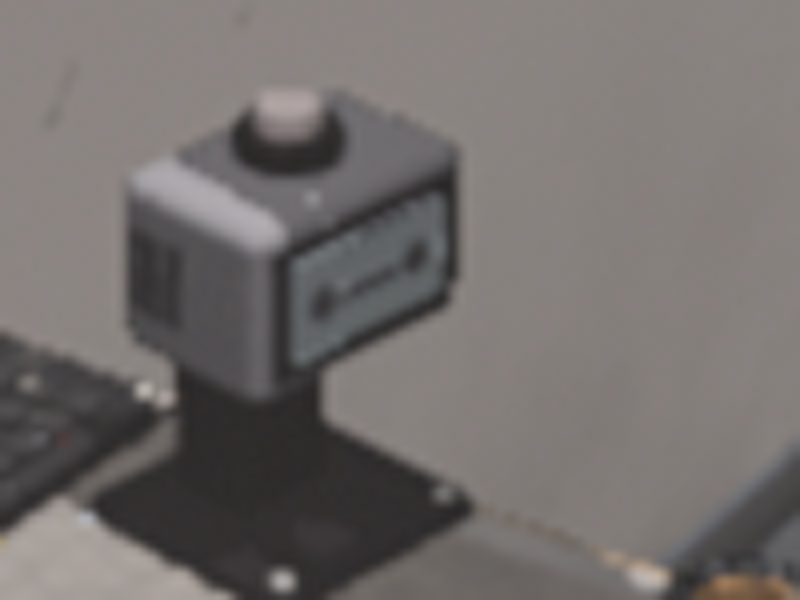

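View pics/d3.png

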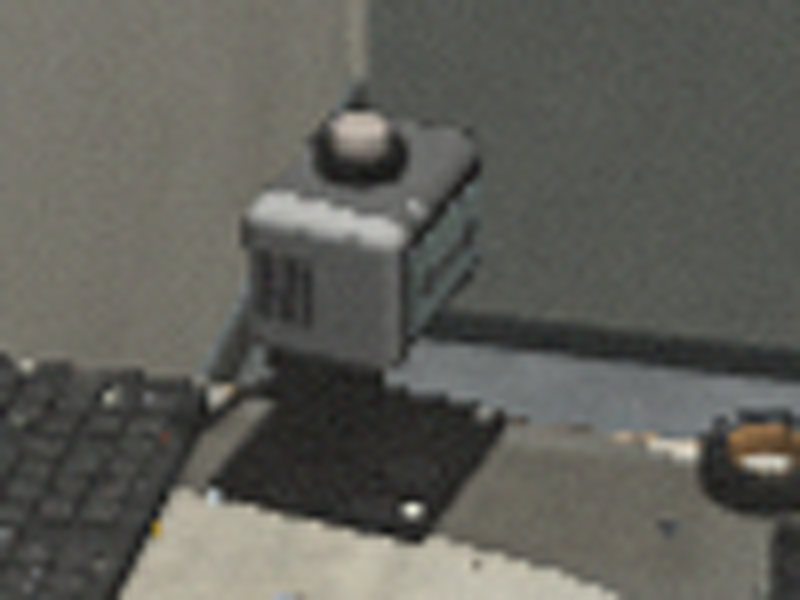

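The wrist view is clear: the button top is at crop (437,342), the window is on the left (-x) face, and the foot screws are at crop (243,159) and (205,320).

Run:
```python
from h import *
L=lambda n:dict(np.load(f"pics/{n}1.npz"))
w,s,d=L("wrist"),L("scene"),L("side")
W=lambda x,y:(300+x/2.5-.3,60+y/2.5-.3); S=lambda x,y:(300+x/8-.45,110+y/8-.45); D=lambda x,y:(240+x/8-.45,120+y/8-.45)
b=W(437,342)
print("btn wrist",onz(w,b,178),"scene",onz(s,S(290,103),178),"side",onz(d,D(360,130),178))
print("tri",tri(ray(w,b),ray(s,S(290,103)),ray(d,D(360,130))))
P=[onz(w,W(*p),160) for p in ((345,165),(535,195),(450,465),(272,437))]
print("head top wrist",np.round(P,1)[:,:2].tolist())
def ang(a,b): v=(b-a); return np.degrees(np.arctan2(v[1],v[0])).round(1),np.linalg.norm(v).round(1)
for i in range(4): print(ang(P[i],P[(i+1)%4]))
f=[onz(w,W(*p),6) for p in ((243,159),(205,320))]; print("screws",np.round(f,1),ang(*f))
fe=[onz(w,W(*p),4) for p in ((226,142),(186,330))]; print("foot",np.round(fe,1),ang(*fe))
f=[onz(s,S(*p),6) for p in ((283,580),(443,492))]; print("screws scene",np.round(f,1),ang(*f))
# window: wrist top edge ends, z~145 ; bottom z~103
for z,ps in((145,((318,190),(268,397))),(103,((283,188),(250,375)))):
    q=[onz(w,W(*p),z) for p in ps]; print("win",z,np.round(q,1)[:,:2].tolist(),ang(*q), (q[0]+q[1])/2)
q=[onz(s,S(*p),145) for p in((291,262),(445,190))];print("win scene top",np.round(q,1),ang(*q))
q=[onz(s,S(*p),103) for p in((293,368),(447,297))];print("win scene bot",np.round(q,1),ang(*q))
```

```text
btn wrist [ 694.5284582  -157.31958679  178.        ] scene [ 693.69555868 -160.72667703  178.        ] side [ 694.00460674 -161.12684755  178.        ]
tri (array([ 692.68139275, -157.18533199,  180.11156633]), [np.float64(0.9431972957253876), np.float64(1.2418658275795893), np.float64(0.3314292429375698)])
head top wrist [[662.5, -97.3], [731.3, -107.9], [714.3, -212.7], [643.9, -200.8]]
(np.float64(-8.8), np.float64(69.7))
(np.float64(-99.2), np.float64(106.1))
(np.float64(170.4), np.float64(71.4))
(np.float64(79.8), np.float64(105.2))
screws [[ 660.5 -105.7    6. ]
 [ 644.5 -194.2    6. ]] (np.float64(-100.2), np.float64(90.0))
foot [[ 651.4  -96.9    4. ]
 [ 634.4 -200.6    4. ]] (np.float64(-99.3), np.float64(105.0))
screws scene [[ 663.6 -113.8    6. ]
 [ 648.4 -201.     6. ]] (np.float64(-99.9), np.float64(88.5))
win 145 [[658.4, -107.6], [645.3, -189.8]] (np.float64(-99.1), np.float64(83.2)) [ 651.8344598  -148.67124363  145.        ]
win 103 [[656.6, -111.1], [647.9, -194.5]] (np.float64(-96.0), np.float64(83.8)) [ 652.23485781 -152.77595143  103.        ]
win scene top [[ 659.1 -112.   145. ]
 [ 643.8 -189.2  145. ]] (np.float64(-101.2), np.float64(78.6))
win scene bot [[ 656.6 -110.   103. ]
 [ 639.4 -185.7  103. ]] (np.float64(-102.8), np.float64(77.7))
```

Reader yaw is about -9.6°, the window centre about (650,-150,124), and the button about (694,-159,178). These agree across all three cameras to within 3 mm. Next I'll move above the button.

```bash
python3 -m crank '[[[0.004,0.017,0.001],[0,0,0],0],[[0.004,0.034,0.002],[0,0,0],0],[[0.005,0.034,0.002],[0,0,0],0],[[0.005,0.034,0.002],[0,0,0],0],[[0.02,0.016,0],[0,0,0],0],[[0.025,0,0],[0,0,0],0],[[0.025,0,0],[0,0,0],0],[[0.015,0,0],[0,0,0],0]]'
python3 - <<'E'
from h import *
st()
d=cam("scene");crop(d["img"],280,60,400,150,6,"pics/s4.png")
E
```

```text
t: 1.88
ee_pos: [693.0, -154.4, 192.9]
orientation: [1.206, 1.215, -1.211]
ft_force: [-1.6, 0.5, 0.0]
width: 0.9
t 1.88 p [ 693.  -154.4  192.9] ax [-0.005  0.002 -1.   ] ay [ 1.     0.002 -0.005] az [ 0.002 -1.    -0.002] F [-1.58  0.48  0.04] M [0.013 0.019 0.046] w 0.9 q [-0.24  0.58  1.44  0.    1.13 -0.24]
```

View pics/s4.png

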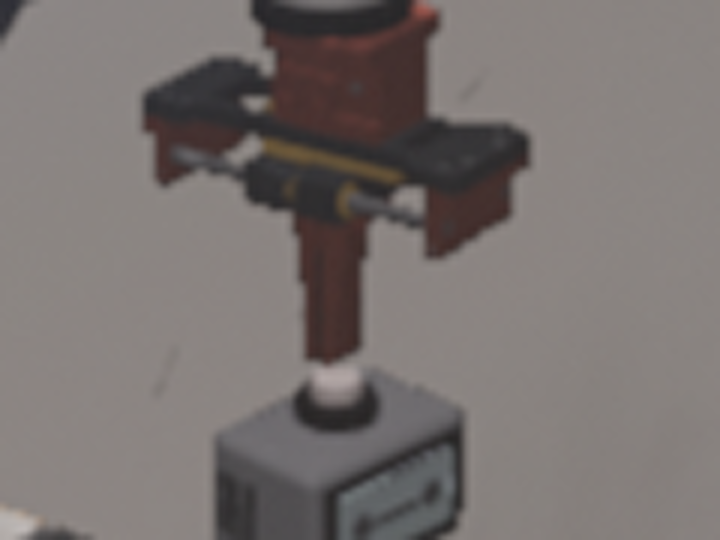

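The closed fingers sit just above the button, about 4 mm to the +y side. I'll correct that and press.

```bash
python3 -m crank '[[[0,0.001,0.003],[0,0,0],0],[[0.004,0,0],[0,0,0],0],[[0.004,0,0],[0,0,0],0],[[0.004,0,0],[0,0,0],0],[[0.003,0,0],[0,0,0],0],[[0.003,0,0],[0,0,0],0],[[0.002,0,0],[0,0,0],0],[[0,0,0],[0,0,0],0]]'
python3 - <<'E'
from h import *
st()
d=cam("scene");crop(d["img"],280,60,400,150,6,"pics/s5.png")
E
```

```text
t: 2.6
ee_pos: [695.3, -160.0, 178.1]
orientation: [1.21, 1.208, -1.209]
ft_force: [0.6, 1.2, 4.3]
width: 0.6
t 2.6 p [ 695.3 -160.   178.1] ax [ 0.001 -0.    -1.   ] ay [ 1.    -0.     0.001] az [-0. -1.  0.] F [0.62 1.23 4.28] M [ 0.16   0.093 -0.015] w 0.6 q [-0.24  0.6   1.45  0.    1.1  -0.24]
```

View pics/s5.png

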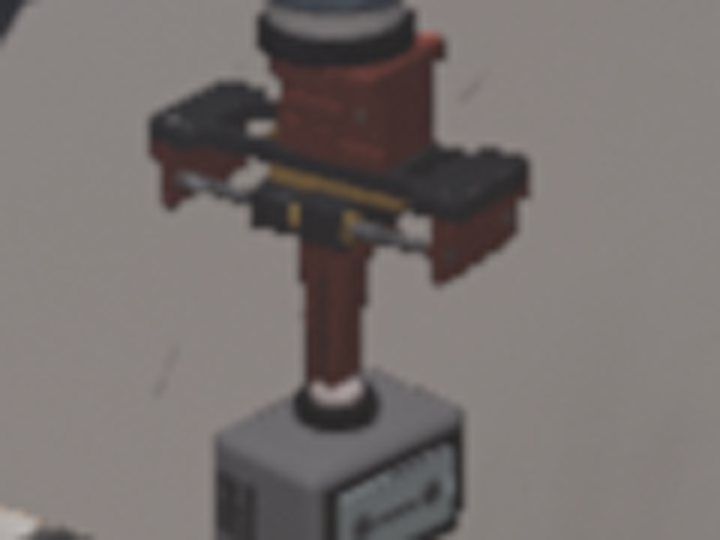

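In contact at 4.3 N and partly pressed. I'll push further down.

```bash
python3 -m crank '[[[0.002,0,0],[0,0,0],0],[[0.002,0,0],[0,0,0],0],[[0.002,0,0],[0,0,0],0],[[0.001,0,0],[0,0,0],0],[[0,0,0],[0,0,0],0],[[0,0,0],[0,0,0],0],[[0,0,0],[0,0,0],0],[[0,0,0],[0,0,0],0]]'
python3 - <<'E'
from h import *
st()
d=cam("scene");crop(d["img"],280,60,400,150,6,"pics/s6.png")
E
```

```text
t: 3.32
ee_pos: [695.5, -160.1, 175.9]
orientation: [1.21, 1.207, -1.208]
ft_force: [-10.7, 4.7, 30.3]
width: 0.7
t 3.32 p [ 695.5 -160.1  175.9] ax [ 0.003 -0.001 -1.   ] ay [1.    0.    0.003] az [ 0.    -1.     0.001] F [-10.73   4.71  30.35] M [ 0.655  2.084 -0.01 ] w 0.7 q [-0.24  0.6   1.45  0.    1.09 -0.24]
```

View pics/s6.png

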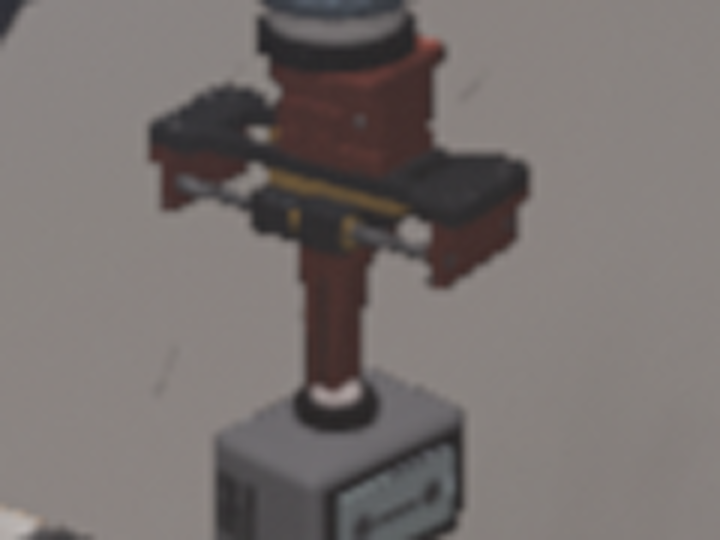

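```bash
python3 - <<'E'
from h import *
a=cam("side");crop(a["img"],220,60,380,180,5,"pics/d7.png")
E
python3 -m crank '[[[-0.002,0,0],[0,0,0],0],[[-0.002,0,0],[0,0,0],0],[[-0.002,0,0],[0,0,0],0],[[0,0,0],[0,0,0],0],[[-0.004,0,0],[0,0,0],0],[[-0.008,0,0],[0,0,0],0],[[-0.015,0,0],[0,0,0],0],[[0,0,0],[0,0,0],0]]'
python3 - <<'E'
from h import *
st()
a=cam("side");crop(a["img"],220,60,380,180,5,"pics/d8.png")
E
```

```text
t: 4.08
ee_pos: [696.0, -160.4, 206.0]
orientation: [1.21, 1.207, -1.208]
ft_force: [1.4, -0.1, 0.2]
width: 0.5
t 4.08 p [ 696.  -160.4  206. ] ax [ 0.003 -0.001 -1.   ] ay [ 1.    -0.     0.003] az [-0.    -1.     0.001] F [ 1.37 -0.1   0.24] M [-0.033 -0.047  0.025] w 0.5 q [-0.24  0.57  1.43 -0.    1.14 -0.24]
```

View pics/d7.png

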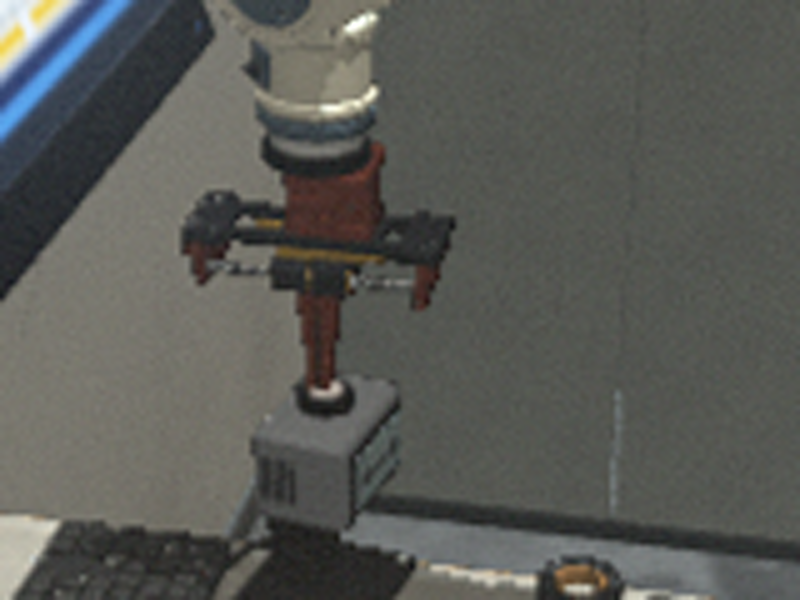

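View pics/d8.png

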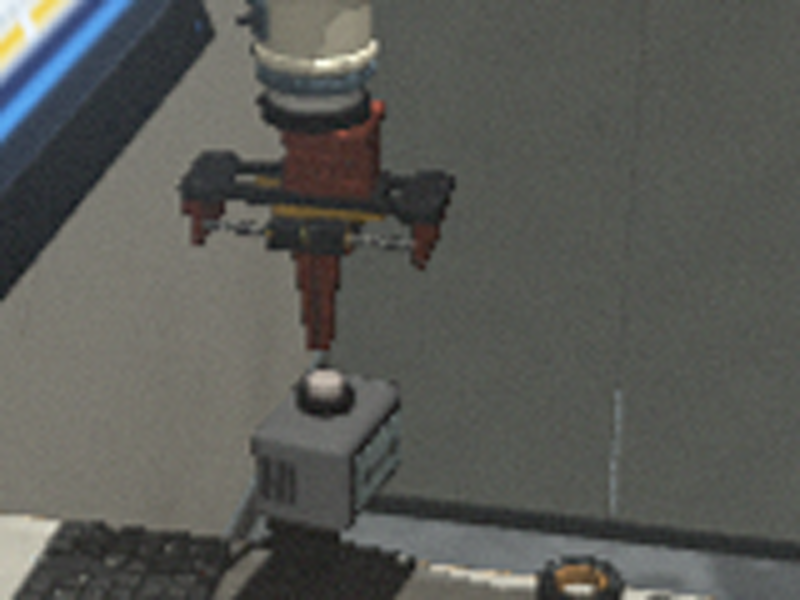

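Run:
```python
from h import *
w=dict(np.load("pics/wrist1.npz"))
im=w["img"][150:250,420:520]; im=cv2.resize(im,None,fx=6,fy=6,interpolation=cv2.INTER_CUBIC)
X,Y=onz(w,(474.5,196.5),178)[:2]; print(X,Y)
for z,c in((178,(0,0,255)),(172,(0,255,0)),(166,(255,0,0)),(160,(0,255,255))):
    p=proj(w,(X,Y,z)); q=((p-[420,150]+.5)*6).astype(int); cv2.circle(im,tuple(q),3,c,-1)
    for r in(13,19):
        pts=np.array([(proj(w,(X+r*np.cos(a),Y+r*np.sin(a),z))-[420,150]+.5)*6 for a in np.linspace(0,6.28,40)]).astype(int)
        if (r==13 and z==178) or (r==19 and z<178): cv2.polylines(im,[pts],True,c,1)
cv2.imwrite("pics/w9.png",im)
```

```text
694.5284581981375 -157.3195867929344
```

View pics/w9.png

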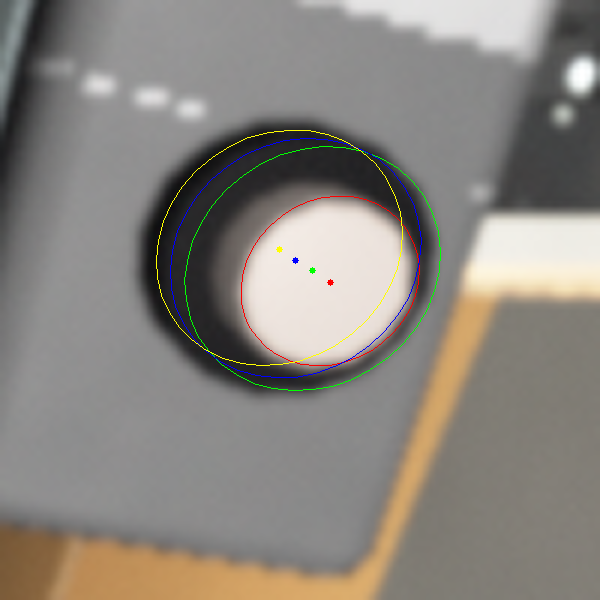

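The button's white side shows down to about z=167, so the collar sits below the pressed level (172). The 30 N therefore went through the button alone: it was fully pressed and has been released. Next I'll travel to the near case with the jaw open.

```bash
python3 -m crank '[[[-0.01,-0.018,-0.012],[0,0,0],0.01],[[-0.01,-0.025,-0.025],[0,0,0],0.03],[[-0.01,-0.025,-0.028],[0,0,0],0.087],[[-0.01,-0.025,-0.028],[0,0,0],0.087],[[0,-0.02,-0.03],[0,0,0],0.087],[[0,-0.02,-0.03],[0,0,0],0.087],[[0,-0.015,-0.03],[0,0,0],0.087],[[0,-0.015,-0.03],[0,0,0],0.087]]'
python3 -m crank '[[[0,-0.015,-0.03],[-0.02,0,0],0.087],[[0,-0.015,-0.03],[-0.02,0,0],0.087],[[0,-0.015,-0.03],[-0.02,0,0],0.087],[[0,-0.015,-0.03],[0,0,0],0.087],[[0,-0.015,-0.03],[0,0,0],0.087],[[0,-0.01,-0.03],[0,0,0],0.087],[[0,-0.006,-0.02],[0,0,0],0.087],[[0,0,0],[0,0,0],0.087]]'
python3 - <<'E'
from h import *
st(); w=cam("wrist"); cv2.imwrite("pics/w10.png",w["img"]); np.savez("pics/w10.npz",**{k:w[k] for k in("img","mtx","R","C")})
E
```

```text
t: 4.8
ee_pos: [530.3, 54.0, 243.0]
orientation: [1.209, 1.21, -1.21]
ft_force: [0.7, -0.6, -0.2]
width: 50.2
t: 5.47
ee_pos: [431.0, 251.7, 243.0]
orientation: [1.162, 1.239, -1.163]
ft_force: [-0.7, 0.4, 0.4]
width: 87.3
t 5.47 p [431.  251.7 243. ] ax [-0.001  0.    -1.   ] ay [ 0.998  0.063 -0.001] az [ 0.063 -0.998 -0.   ] F [-0.7   0.42  0.4 ] M [0.034 0.031 0.013] w 87.3 q [0.5  0.21 1.88 0.   1.05 0.44]
```

View pics/w10.png

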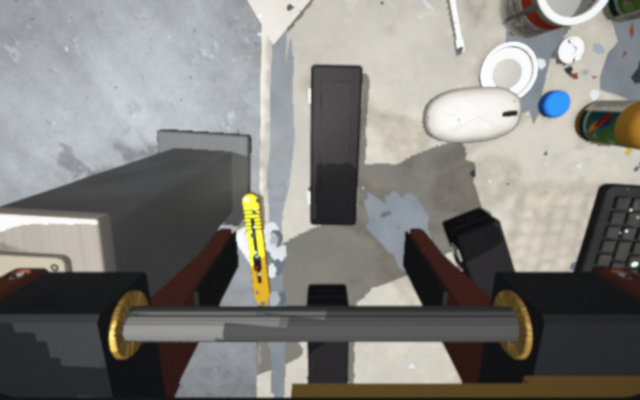

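The near case is fully visible, with top corners at about (311,65), (361,66), (355,222), (310,222). The jaws straddle its column range.

Run:
```python
from h import *
w=dict(np.load("pics/w10.npz"))
P=np.array([onz(w,p,52) for p in((313,67),(361,67),(355,223),(311,222))]); print(P.round(0)[:,:2].tolist(),P.mean(0))
v=P[0]+P[1]-P[2]-P[3]; print(np.degrees(np.arctan2(v[1],v[0])),np.linalg.norm(v)/2,np.linalg.norm(P[0]+P[3]-P[1]-P[2])/2)
o,Rm=st(); print("delta tool mm",Rm.T@(np.r_[P.mean(0)[:2],12]-o["ee_pos"]))
```

```text
[[417.0, 357.0], [464.0, 360.0], [473.0, 196.0], [424.0, 194.0]] [444.32417263 276.50469225  52.        ]
92.78753044177446 163.46770456692107 48.34402809998136
t 5.52 p [431.7 250.2 243. ] ax [-0.001 -0.001 -1.   ] ay [ 0.998  0.063 -0.001] az [ 0.063 -0.998  0.001] F [0.1  0.38 0.09] M [-0.031  0.019  0.011] w 86.8 q [ 0.5   0.21  1.88 -0.    1.05  0.44]
delta tool mm [230.96311858  14.51778061 -25.57108755]
```

```bash
python3 -m crank '[[[0.01,0.006,-0.013],[0,0,0],0.087],[[0.025,0.007,-0.014],[0,0,0],0.087],[[0.03,0,0],[0,0,0],0.087],[[0.03,0,0],[0,0,0],0.087],[[0.03,0,0],[0,0,0],0.087],[[0.025,0,0],[0,0,0],0.087],[[0.015,0,0],[0,0,0],0.087],[[0,0,0],[0,0,0],0.087]]'
python3 - <<'E'
from h import *
st(); w=cam("wrist"); cv2.imwrite("pics/w11.png",w["img"])
w=cam("scene"); crop(w["img"],230,180,390,300,5,"pics/s11.png")
E
```

```text
t: 6.18
ee_pos: [442.2, 274.2, 75.1]
orientation: [1.16, 1.238, -1.172]
ft_force: [0.3, -1.1, 0.6]
width: 86.8
t 6.18 p [442.2 274.2  75.1] ax [-0.006 -0.004 -1.   ] ay [ 0.998  0.059 -0.006] az [ 0.059 -0.998  0.003] F [ 0.29 -1.15  0.59] M [-0.017 -0.028  0.002] w 86.8 q [ 0.53  0.5   1.94 -0.    0.7   0.47]
```

View pics/w11.png

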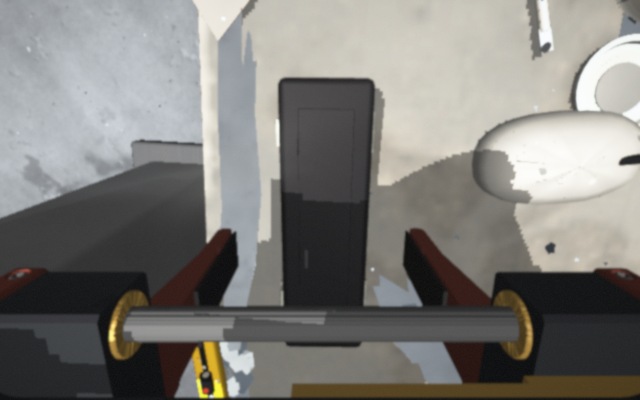

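View pics/s11.png

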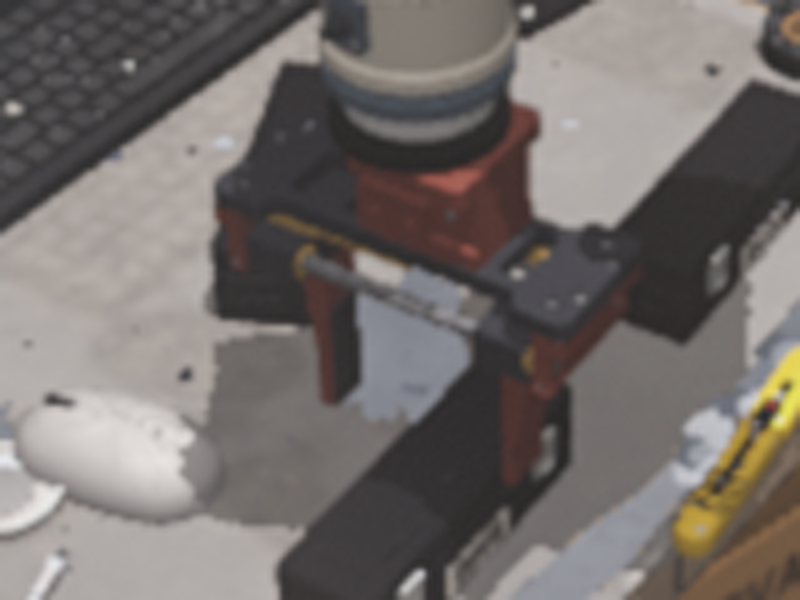

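The case is centred between the open jaws. I'll descend and grip it.

```bash
python3 -m crank '[[[0.014,0,-0.001],[0,0,0],0.087],[[0.018,0,-0.001],[0,0,0],0.087],[[0.016,0,-0.001],[0,0,0],0.087],[[0.010,0,0],[0,0,0],0.087],[[0.004,0,0],[0,0,0],0.087],[[0,0,0],[0,0,0],0.087],[[0,0,0],[0,0,0],0.04],[[0,0,0],[0,0,0],0.04]]'
python3 -m crank '[[[0,0,0],[0,0,0],0.04],[[0,0,0],[0,0,0],0.04],[[0,0,0],[0,0,0],0.04],[[0,0,0],[0,0,0],0.04],[[0,0,0],[0,0,0],0.04],[[-0.005,0,0],[0,0,0],0.04],[[-0.01,0,0],[0,0,0],0.04],[[-0.015,0,0],[0,0,0],0.04]]'
```

```text
t: 6.95
ee_pos: [444.5, 280.2, 17.6]
orientation: [1.166, 1.236, -1.164]
ft_force: [-0.3, -0.5, 0.8]
width: 76.7
t: 7.62
ee_pos: [442.7, 279.2, 46.3]
orientation: [1.162, 1.238, -1.168]
ft_force: [-0.1, 0.1, -3.8]
width: 52.0
```

```bash
python3 -m crank '[[[-0.02,0,0],[0,0,0],0.04],[[-0.025,0,0],[0,0,0],0.04],[[-0.025,0,0],[0,0,0],0.04],[[-0.015,0,0],[0,0,0],0.04],[[0,0,0],[0,0,0],0.04],[[0,0,0],[0,0,0],0.04],[[0,0,0],[0,0,0],0.04],[[0,0,0],[0,0,0],0.04]]'
python3 - <<'E'
from h import *
st()
E
python3 -m crank '[[[0,0,0],[0,0.1,0],0.04],[[0,0,0],[0,0.12,0],0.04],[[0,0,0],[0,0.12,0],0.04],[[0,0,0],[0,0.05,0],0.04],[[0,0,0],[0,0,0],0.04],[[0,0,0],[0,0,0],0.04],[[0,0,0],[0,0,0],0.04],[[0,0,0],[0,-0.05,0],0.04]]'
python3 -m crank '[[[0,0,0],[0,-0.12,0],0.04],[[0,0,0],[0,-0.12,0],0.04],[[0,0,0],[0,-0.1,0],0.04],[[0,0,0],[0,0,0],0.04],[[0,0,0],[0,0,0],0.04],[[0,0,0],[0,0,0],0.04],[[0,0,0],[0,0,0],0.04],[[0,0,0],[0,0,0],0.04]]'
python3 - <<'E'
from h import *
o,Rm=st(); print("M tool",(Rm.T@o["moment"]).round(3))
E
python3 -m crank '[[[0,0,0],[0,-0.1,0],0.04],[[0,0,0],[0,-0.12,0],0.04],[[0,0,0],[0,-0.12,0],0.04],[[0,0,0],[0,-0.05,0],0.04],[[0,0,0],[0,0,0],0.04],[[0,0,0],[0,0,0],0.04],[[0,0,0],[0,0,0],0.04],[[0,0,0],[0,0.05,0],0.04]]'
python3 -m crank '[[[0,0,0],[0,0.12,0],0.04],[[0,0,0],[0,0.12,0],0.04],[[0,0,0],[0,0.1,0],0.04],[[0,0,0],[0,0,0],0.04],[[0,0,0],[0,0,0],0.04],[[0,0,0],[0,0,0],0.04],[[0,0,0],[0,0,0],0.04],[[0,0,0],[0,0,0],0.04]]'
python3 - <<'E'
from h import *
o,Rm=st(); print("M tool",(Rm.T@o["moment"]).round(3))
d=cam("scene");cv2.imwrite("pics/s12.png",d["img"])
E
```

```text
t: 8.28
ee_pos: [442.9, 279.3, 130.4]
orientation: [1.163, 1.238, -1.167]
ft_force: [-0.2, -0.2, -4.6]
width: 51.9
t 8.28 p [442.9 279.3 130.4] ax [-0.002 -0.001 -1.   ] ay [ 0.998  0.06  -0.002] az [ 0.06  -0.998  0.001] F [-0.22 -0.18 -4.58] M [0.018 0.032 0.007] w 51.9 q [ 0.54  0.41  1.92 -0.    0.82  0.48]
t: 8.95
ee_pos: [442.4, 279.5, 130.3]
orientation: [1.375, 1.468, -1.016]
ft_force: [0.5, -0.1, -3.2]
width: 52.1
t: 9.62
ee_pos: [441.7, 279.3, 130.4]
orientation: [1.157, 1.242, -1.171]
ft_force: [0.6, -0.5, -2.8]
width: 52.1
t 9.62 p [441.7 279.3 130.4] ax [-0.009 -0.003 -1.   ] ay [ 0.998  0.062 -0.009] az [ 0.062 -0.998  0.003] F [ 0.55 -0.54 -2.81] M [ 0.077 -0.02   0.016] w 52.1 q [0.54 0.41 1.91 0.   0.83 0.48]
M tool [-0.017  0.075  0.025]
t: 10.28
ee_pos: [441.8, 280.0, 130.3]
orientation: [0.911, 0.982, -1.304]
ft_force: [-1.0, 0.3, -2.9]
width: 52.2
t: 10.95
ee_pos: [441.9, 280.7, 130.6]
orientation: [1.155, 1.241, -1.17]
ft_force: [0.3, -0.1, -3.5]
width: 51.7
t 10.95 p [441.9 280.7 130.6] ax [-0.008 -0.005 -1.   ] ay [ 0.998  0.064 -0.008] az [ 0.064 -0.998  0.004] F [ 0.27 -0.13 -3.49] M [-0.006 -0.005  0.042] w 51.7 q [0.54 0.41 1.91 0.   0.83 0.48]
M tool [-0.042 -0.006  0.005]
```

View pics/s12.png

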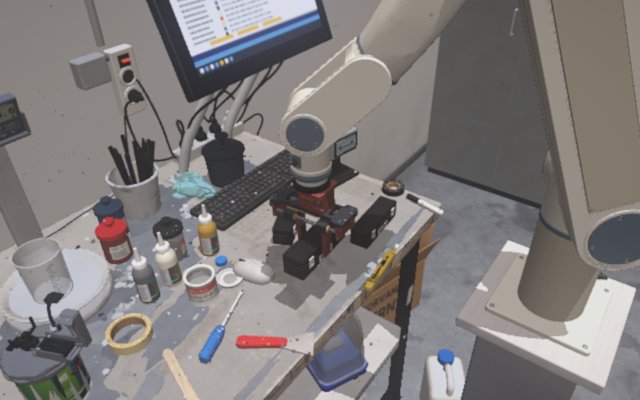

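One sample per end is too noisy: a change of 0.08, against the expected 0.2. I'll average several samples in each state, and use a stronger tilt.

```bash
cat > avg.py <<'E'
from h import *
Ms=[];Fs=[]
for i in range(10):
    vision.get_image("wrist"); o=ctrl.get_obs(); Rm=R.from_rotvec(o["orientation"]).as_matrix()
    Ms.append(Rm.T@o["moment"]);Fs.append(o["ft_force"])
print("M tool mean",np.mean(Ms,0).round(3),"sd",np.std(Ms,0).round(3),"F",np.mean(Fs,0).round(2),"sd",np.std(Fs,0).round(2),"t",round(o["t"],2))
E
python3 avg.py
python3 -m crank '[[[0,0,0],[0,0.12,0],0.04],[[0,0,0],[0,0.12,0],0.04],[[0,0,0],[0,0.12,0],0.04],[[0,0,0],[0,0.12,0],0.04],[[0,0,0],[0,0,0],0.04],[[0,0,0],[0,0,0],0.04],[[0,0,0],[0,0,0],0.04],[[0,0,0],[0,-0.06,0],0.04]]'
python3 -m crank '[[[0,0,0],[0,-0.12,0],0.04],[[0,0,0],[0,-0.12,0],0.04],[[0,0,0],[0,-0.12,0],0.04],[[0,0,0],[0,-0.06,0],0.04],[[0,0,0],[0,0,0],0.04],[[0,0,0],[0,0,0],0.04],[[0,0,0],[0,0,0],0.04],[[0,0,0],[0,0,0],0.04]]'
python3 avg.py
```

```text
M tool mean [-0.001 -0.068  0.018] sd [0.024 0.019 0.022] F [ 0.01 -0.06 -3.28] sd [0.46 0.46 0.43] t 11.5
t: 12.17
ee_pos: [440.0, 279.6, 129.3]
orientation: [1.405, 1.516, -0.994]
ft_force: [-0.1, -0.7, -3.8]
width: 51.9
t: 12.83
ee_pos: [438.8, 279.9, 129.1]
orientation: [1.134, 1.237, -1.184]
ft_force: [-0.2, -0.8, -4.3]
width: 51.6
M tool mean [0.001 0.115 0.016] sd [0.041 0.022 0.024] F [ 0.12  0.07 -3.27] sd [0.42 0.42 0.4 ] t 13.33
```

The moment shifts by 0.183 N·m (sd of mean about 0.01), which suggests the ball. I'll tilt once more the other way to confirm it reverses.

```bash
python3 -m crank '[[[0,0,0],[0,-0.12,0],0.04],[[0,0,0],[0,-0.12,0],0.04],[[0,0,0],[0,-0.12,0],0.04],[[0,0,0],[0,-0.12,0],0.04],[[0,0,0],[0,0,0],0.04],[[0,0,0],[0,0,0],0.04],[[0,0,0],[0,0,0],0.04],[[0,0,0],[0,0.06,0],0.04]]'
python3 -m crank '[[[0,0,0],[0,0.12,0],0.04],[[0,0,0],[0,0.12,0],0.04],[[0,0,0],[0,0.12,0],0.04],[[0,0,0],[0,0.06,0],0.04],[[0,0,0],[0,0,0],0.04],[[0,0,0],[0,0,0],0.04],[[0,0,0],[0,0,0],0.04],[[0,0,0],[0,0,0],0.04]]'
python3 avg.py
python3 - <<'E'
from h import *
st(); w=cam("wrist"); cv2.imwrite("pics/w13.png",w["img"])
E
```

```text
t: 14.0
ee_pos: [438.8, 280.6, 128.6]
orientation: [0.828, 0.915, -1.339]
ft_force: [-0.4, -0.1, -3.9]
width: 51.7
t: 14.67
ee_pos: [439.3, 280.7, 129.3]
orientation: [1.132, 1.236, -1.184]
ft_force: [-0.7, 0.3, -3.4]
width: 51.8
M tool mean [ 0.    -0.054  0.021] sd [0.017 0.03  0.037] F [-0.28  0.15 -3.47] sd [0.59 0.61 0.4 ] t 15.17
t 15.17 p [439.  280.5 129.1] ax [-0.018 -0.025 -1.   ] ay [ 0.998  0.068 -0.02 ] az [ 0.068 -0.997  0.023] F [-0.73 -0.42 -3.85] M [-0.062 -0.026 -0.006] w 52.1 q [ 0.55  0.42  1.91 -0.02  0.85  0.49]
```

View pics/w13.png

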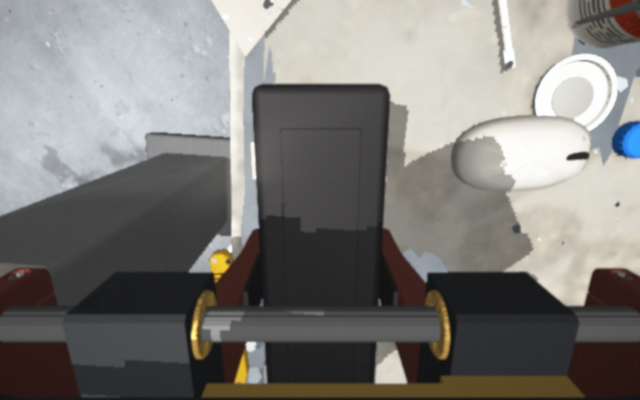

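The moment reverses consistently (+0.115 ↔ -0.06 N·m), so the near case holds the ball. I'll compute the move to the reader.

```bash
cat > goal.py <<'E'
from h import *
o,Rm=st()
a=np.radians(-9.6); 
ax=np.array([0,0,-1.]); az=np.array([np.sin(a),-np.cos(a),0]); ay=np.cross(az,ax)
G=np.c_[ax,ay,az]
rel=R.from_matrix(Rm.T@G).as_rotvec(); print("rot tool",rel.round(3))
import sys
T=np.array([float(x) for x in sys.argv[1:4]])
d=T-o["ee_pos"]; print("world",d.round(1),"tool now",(Rm.T@d).round(1),"tool goal-frame",(G.T@d).round(1))
E
python3 goal.py 532.7 -130.5 130
```

```text
t 15.22 p [439.  280.4 129.1] ax [-0.018 -0.025 -1.   ] ay [ 0.998  0.068 -0.02 ] az [ 0.068 -0.997  0.023] F [ 0.5  -0.3  -3.53] M [-0.03   0.028  0.005] w 51.8 q [ 0.55  0.42  1.91 -0.02  0.85  0.49]
rot tool [0.236 0.025 0.017]
world [  93.7 -410.9    0.9] tool now [  7.5  65.6 416.3] tool goal-frame [ -0.9 160.9 389.6]
```

```bash
python3 -m crank '[[[0,0,0],[0.059,0.006,0.004],0.04],[[0,0,0],[0.059,0.006,0.004],0.04],[[0,0,0],[0.059,0.007,0.004],0.04],[[0,0,0],[0.059,0.006,0.005],0.04],[[0,0.004,0.01],[0,0,0],0.04],[[0,0.008,0.02],[0,0,0],0.04],[[0,0.01,0.025],[0,0,0],0.04],[[0,0.012,0.03],[0,0,0],0.04]]'
python3 -m crank '[[[0,0.012,0.03],[0,0,0],0.04],[[0,0.012,0.03],[0,0,0],0.04],[[0,0.012,0.03],[0,0,0],0.04],[[0,0.012,0.03],[0,0,0],0.04],[[0,0.012,0.03],[0,0,0],0.04],[[0,0.012,0.025],[0,0,0],0.04],[[0,0.01,0.02],[0,0,0],0.04],[[0,0.008,0.02],[0,0,0],0.04]]'
python3 goal.py 532.7 -130.5 114
```

```text
t: 15.88
ee_pos: [458.5, 190.1, 129.3]
orientation: [1.329, 1.126, -1.329]
ft_force: [-0.0, 0.7, -4.1]
width: 51.5
t: 16.55
ee_pos: [511.4, -38.5, 129.5]
orientation: [1.331, 1.125, -1.331]
ft_force: [-0.1, 0.2, -3.3]
width: 51.8
t 16.55 p [511.4 -38.5 129.5] ax [ 0.001 -0.001 -1.   ] ay [ 0.986 -0.166  0.001] az [-0.166 -0.986  0.001] F [-0.05  0.2  -3.26] M [ 0.009  0.046 -0.   ] w 51.8 q [-0.1   0.4   1.94 -0.    0.8   0.07]
rot tool [ 0.     0.001 -0.001]
world [ 21.3 -92.  -15.5] tool now [15.6 36.3 87.2] tool goal-frame [15.5 36.4 87.2]
```

```bash
python3 -m crank '[[[0.003,0.008,0.018],[0,0,0],0.04],[[0.003,0.008,0.02],[0,0,0],0.04],[[0.003,0.006,0.018],[0,0,0],0.04],[[0.003,0.006,0.012],[0,0,0],0.04],[[0.002,0.004,0.01],[0,0,0],0.04],[[0.001,0.003,0.006],[0,0,0],0.04],[[0,0.001,0.003],[0,0,0],0.04],[[0,0,0],[0,0,0],0.04]]'
python3 goal.py 532.7 -130.5 114
python3 - <<'E'
from h import *
for n in ("scene","side","wrist"):
    d=cam(n); np.savez(f"pics/{n}2.npz",**{k:d[k] for k in("img","mtx","R","C")})
    if n=="wrist": cv2.imwrite("pics/w14.png",d["img"])
    if n=="scene": crop(d["img"],260,90,420,210,5,"pics/s14.png")
    if n=="side": crop(d["img"],230,90,390,210,5,"pics/d14.png")
E
```

```text
t: 17.22
ee_pos: [532.1, -128.2, 114.3]
orientation: [1.332, 1.125, -1.332]
ft_force: [-0.5, 0.3, -2.1]
width: 52.0
t 17.22 p [ 532.1 -128.2  114.3] ax [ 0. -0. -1.] ay [ 0.986 -0.167  0.   ] az [-0.167 -0.986  0.   ] F [-0.48  0.29 -2.14] M [-0.086  0.017 -0.039] w 52.0 q [-0.26  0.46  1.87 -0.    0.8  -0.09]
rot tool [-0.001  0.    -0.   ]
world [ 0.6 -2.3 -0.3] tool now [0.3 1.  2.2] tool goal-frame [0.3 1.  2.2]
```

View pics/w14.png

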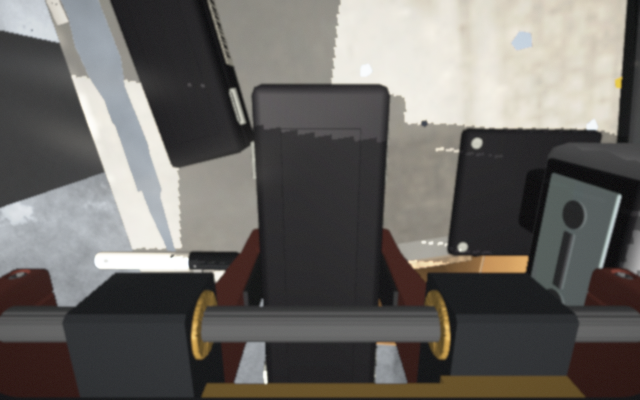

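View pics/s14.png

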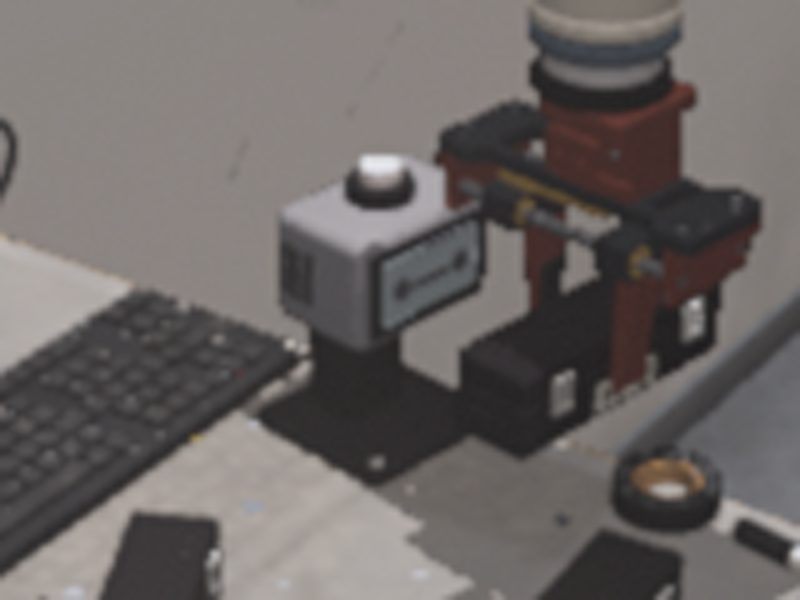

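View pics/d14.png

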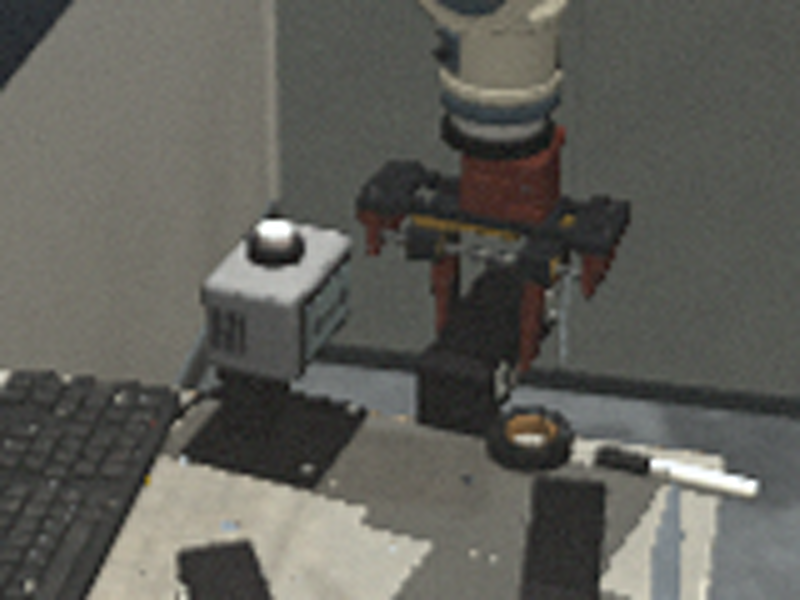

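Run:
```python
from h import *
L=lambda n:dict(np.load(f"pics/{n}2.npz"))
w,s,d=L("wrist"),L("scene"),L("side")
S=lambda x,y:(260+x/5-.4,90+y/5-.4); D=lambda x,y:(230+x/5-.4,90+y/5-.4)
a=np.radians(-9.6); rx=np.array([np.cos(a),np.sin(a),0]); ry=np.array([-np.sin(a),np.cos(a),0]); Wc=np.array([651,-150.5,124])
def rf(P): return np.array([(P-Wc)@rx,(P-Wc)@ry,P[2]]).round(1)
for n,p,q in (("end top +x",(462,352),(420,360)),("end top -x",(547,376),(497,372)),("end bot -x",(524,457),(493,431)),("end bot +x",(463,430),(420,420))):
    x,e=tri(ray(s,S(*p)),ray(d,D(*q))); print(n,rf(x),np.round(e,1))
for p in ((253,87),(389,86)): print("wrist end top z150",rf(onz(w,p,150)))
# -x face plane: r_x = -146
def onplane(c,p,X):
    o,v=ray(c,p); t=(X-(o-Wc)@rx)/(v@rx); return rf(o+t*v)
for n,p in (("latch near top",(565,372)),("latch near bot",(563,416)),("latch far top",(693,297)),("latch far bot",(693,340)),("bot near",(524,457)),("top near",(547,376)),("bot far",(716,350)),("label L",(597,400)),("label R",(656,360))): print(n,onplane(s,S(*p),-146))
print("window glass",[onplane(s,S(*p),0).tolist() for p in((378,262),(482,213),(482,288),(378,335))])
```

```text
end top +x [-96.5  76.1 145.4] [2.2 2.2]
end top -x [-148.2   65.9  145. ] [0.3 0.3]
end bot -x [-154.7   89.   110.1] [2.1 2.1]
end bot +x [-96.9  74.1  95.1] [2.7 2.7]
wrist end top z150 [-146.    82.4  150. ]
wrist end top z150 [-96.8  82.7 150. ]
latch near top [-146.    48.5  139.3]
latch near bot [-146.    48.3  111.3]
latch far top [-146.   -59.8  141.5]
latch far bot [-146.   -63.2  112.1]
bot near [-146.    79.2   99.1]
top near [-146.    63.3  143.2]
bot far [-146.   -86.1   95.8]
label L [-146.    19.8  108.9]
label R [-146.   -30.4  113. ]
window glass [[-0.0, 43.8, 148.3], [-0.0, -43.6, 146.8], [-0.0, -45.5, 95.4], [-0.0, 43.7, 100.1]]
```

The case is level within about 1°, 121 mm out and at the right height. It sits roughly 4–5 mm toward -y of the window centre, so I'll nudge it back.

```bash
python3 -m crank '[[[0,0,-0.001],[0,0,0],0.04],[[0,0,-0.002],[0,0,0],0.04],[[0,0,-0.001],[0,0,0],0.04],[[0,0,0],[0,0,0],0.04],[[0,0,0],[0,0,0],0.04],[[0,0,0],[0,0,0],0.04],[[0,0,0],[0,0,0],0.04],[[0,0,0],[0,0,0],0.04]]'
python3 avg.py; python3 goal.py 532.7 -130.5 114
python3 - <<'E'
from h import *
d=cam("scene"); cv2.imwrite("pics/s15.png",d["img"]); crop(d["img"],290,100,410,190,6.5,"pics/s15c.png")
E
```

```text
t: 18.03
ee_pos: [532.7, -124.1, 114.4]
orientation: [1.332, 1.124, -1.332]
ft_force: [-0.3, 0.6, -4.1]
width: 52.1
M tool mean [ 0.005 -0.045 -0.017] sd [0.031 0.027 0.02 ] F [ 0.01 -0.22 -3.33] sd [0.55 0.55 0.51] t 18.53
t 18.53 p [ 532.7 -124.   114.4] ax [ 0. -0. -1.] ay [ 0.986 -0.167  0.   ] az [-0.167 -0.986  0.   ] F [ 0.77 -0.28 -3.41] M [-0.08   0.036 -0.017] w 51.9 q [-0.25  0.46  1.87 -0.    0.8  -0.08]
rot tool [-0.001  0.    -0.   ]
world [-0.  -6.5 -0.4] tool now [0.4 1.  6.4] tool goal-frame [0.4 1.  6.4]
```

View pics/s15.png

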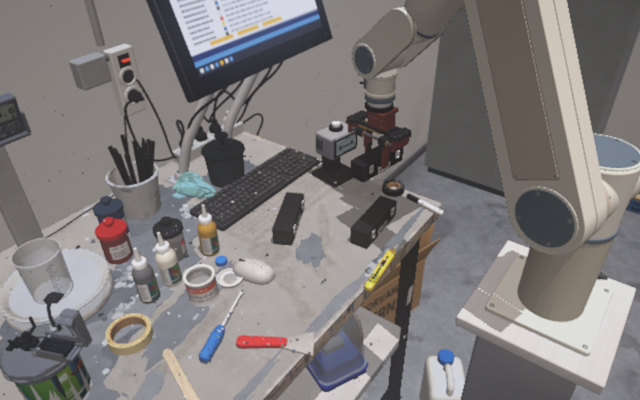

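View pics/s15c.png

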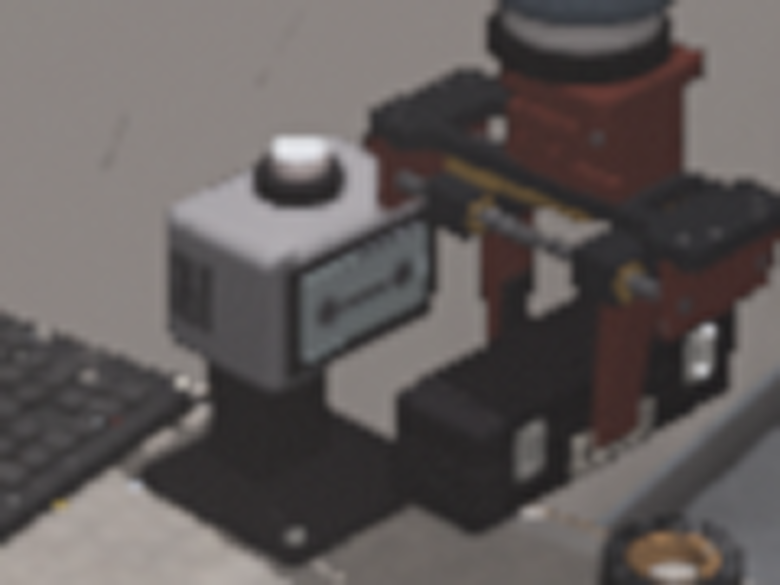

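The case is held level and still in front of the window, the arm is clear of the reader, and the other two cases haven't moved. I'm handing in the job.

```bash
python3 -c "
from workcell import workorder
print(workorder.close_job())"
```

```text
the job is handed in; nothing more can be done
None
```

I woke the reader, found the rattling case on the first lift, and handed the job in at about 18.6 s still holding it in front of the window. No verdict was reported.

- **Button:** I pressed it to about 30 N against its stop, and the next picture showed it back up. The tool height at the stop read about 176 mm against an expected 172 mm. I judged it fully down from the force, and because the collar sits below the pressed height.
- **Finding the ball:** I picked up the case nearest the tools, lifted it about 11 cm and rocked it end to end. With the case held level, the averaged moment about its x went -0.07, +0.12, then -0.05 N·m. That is a swing of 0.17–0.18 N·m that reverses with the tilt. The first single readings only showed 0.08, so I averaged more samples. I never touched the other two cases or the bystander objects.
- **Final hold:** The jaws are at 52 mm on the case.

| Check | Measured |
|---|---|
| Distance from window | about 121 mm |
| Tilt | within about 1° |
| Centre height | estimates 121–125 mm, window at 124 mm |
| Angle to window | tool within 0.1° of the reader angle I measured (-9.6°, good to about 1–2°) |
| Sideways centring | was 4–5 mm off; I moved it back 4 mm, so within about 3 mm |

The camera estimates of the sideways position disagreed by up to about 4 mm. I did not measure it again after the last nudge, only looked at a picture.

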